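# Fit the crank to the coffee mill

### The job

Fit the loose crank onto the hand coffee mill: press its hub only gently on the splined spindle, feel for the angle at which the slots match the splines, and slide it fully home on the spindle's collar (the spindle is sprung; pushing it far down jams the mill). Then, with the crank on, turn it until its arm points straight out over the mill's drawer knob, and let go. Leave the flask, tin, cups, jar and spoon where they are.

Things in the scene. Friction and masses are not known exactly. Their poses are not given: they have to be found in the camera images.
- crank: Loose crank, bare aluminium, dark wooden grip, 140 to 215 g, upright on the mat. Origin: on the bore's axis at the hub's underside; x points along the arm, z up. Flat arm 18 mm wide, 7 mm thick, flush with the hub's underside, runs along +x to 114 mm from the hub's axis. Grip the hub from above by its two sides that look to +-y.
- hub_top (a point): Top end of the bore, 40 mm above the crank's origin. The hub is square, 40 x 40 mm, 40 mm tall; its cross-shaped bore runs right through: four slots 9 mm wide along the crank's +-x and +-y, reaching 13.5 mm from the axis. On the spindle any of the four turns 90 degrees apart fits.
- crank_grip (a point): Point in the upright wooden grip (24 mm thick, from 7 to 40 mm above the hub's underside) at the arm's end, 100 mm along the crank's x from the hub's axis, 20 mm above the underside.
- mill: Wooden box coffee mill screwed to the shelf: 130 x 130 mm (foot 150, top plate 140), top at 108 mm, a steel disc 48 mm across up to 112 mm. Origin: centre of the underside, below the spindle; z up; -x points to the side with the drawer and its round steel knob. A flat steel filling hatch lies on the top near the +x edge.
- collar (a point): Centre of the upper face of the spindle's round collar (38 mm diameter, 9 mm thick) with the spindle at rest; 125 mm above the mill's origin, on its z axis (axes as the mill's). The crank is fully home when its hub's underside rests here. An unmatched hub stops 26 mm above. Collar and splined shaft turn together.
- spindle_tip (a point): Top of the spindle, 34 mm above the collar: 26 mm of cross-shaped shaft (four splines, 24 mm across, 6 mm thick), then a nose 11 mm thick, 8 mm tall, coned, that enters the bore freely. The splines' angle differs each time and is not reported. It turns either way, no end stop, friction 0.15 N m: it stays put if the hub is turned on it pressed under 8 N.
- drawer_knob (a point): Centre of the mill's round drawer knob (24 mm diameter), 92 mm from the mill's axis along the mill's -x, 50 mm above its underside. The crank's arm must end pointing out above it.
- spindle (a joint): How far the whole sprung spindle is pushed down: 0 at rest, grows downward (m). Spring 2.5 N per mm, no preload. Over 0.007 (about 17 N) the mill jams.
- mat: Beige silicone cup mat 220 x 190 x 4 mm, lying fast on the shelf, under the crank. Origin: centre of the underside.
- flask: Steel vacuum flask with black twist cap, 74 mm diameter, 225 mm tall. Leave alone. Origin: centre of the underside.
- tin: Empty open bronze-coloured date tin 100 x 150 x 45 mm. Leave alone. Origin: centre of the underside.
- cup_a: White ceramic finjan cup, 60 mm across, 50 mm tall. Leave alone. Origin: centre of the underside.
- cup_b: A second cup like cup_a. Leave alone.
- jar: Lidded amber glass jar, 70 mm diameter, 100 mm tall. Leave alone. Origin: centre of the underside.
- scoop: Steel spoon 160 mm long lying on the shelf. Leave alone.
Not all that is in view belongs to the job. Of the things shaped like the crank, the aluminium one is meant.

How it is judged:
By the outcome, as a careful person would: the job done as asked, in the order asked, and still so for the second after the job is handed in, with the robot touching nothing.
It also fails if it takes over 64 s, if anything falls off the work surface, if the arm or the gripper's body presses on something with over 40 N, if the wrist force passes 120 N, or if a joint passes its speed limit or range.

### The arm

A 6-joint arm with a two-finger parallel gripper is mounted at the origin on the work surface. World frame = base frame: x ahead of the robot, y to its left, z up, the work surface at z = 0. Lengths are in mm, angles in degrees, forces in N, time in s.
With the tool pointing down it reaches from about 300 to 850 mm from the base axis. Payload 4.2 kg.
Tool frame: the origin (TCP) lies on the mounting face of the last link; the fingertips stand 191 mm ahead of it and the grasp point (between the pads) lies 172 mm ahead of it; z points along the fingers, y is the direction in which the jaws open and shut (so a half turn about z gives the same grasp; the last joint's range is limited). The gripper opens to 91 mm and grips with 3 to 60 N. Pads are 32 mm wide; open, the fingers measure 118 mm over their backs; the gripper's body (76 mm by 178 mm) begins 60 mm behind the grasp point.
Start: joints at [67.151, 18.312, 89.639, -0, 72.044, -1.146], TCP at [212.635, 534.237, 404.776] pointing down, gripper open.
Joint ranges: [-177.97, 177.97], [-48.28, 115.42], [12.27, 149.76], [-77.06, 257.06], [2.81, 150.46], [-146.56, 146.56]. Speed limits (degrees/s): [147.25, 147.25, 180, 180, 180, 180].

### API

Orientations are given as [roll, pitch, yaw] about the fixed x, y, z axes, in that order (R = Rz(yaw) Ry(pitch) Rx(roll)).
In Python, from workcell import env gives the robot as it stands.
- The arm moves only by the shell command python3 -m handwheel 'ROWS' [FORCE]. ROWS is JSON, a list of rows, each an object with "gripper": the opening in per cent of the stroke, from 0 (shut) to 100 (fully open); "travel": the shift along the tool's x, y, z in m, a list of three; "twist": the turn about the tool's z in rad. In form: [{"gripper": gripper, "travel": [x, y, z], "twist": twist}, ...]. A call has 1 to 5 rows; each row shifts and turns the commanded pose from where the row before left it, along the tool's axes as they then stand; what a row does not reach is not made up. A row lasts 1/12 s, in which the tool goes at most 41.7 mm and 7.16 degrees, less where a joint would pass 70% of its speed; a pose out of reach is approached as far as the arm can. A call with a gripper value outside its range is refused whole. The fingers move at their own pace and stop on an object; FORCE is the grip in N (left out, the last holds). Time passes only in rows, so rows that do not move let the fingers close. It gives the time, the measured TCP pose, the force and the opening at its end, in the units of the state.
- env.state(): the state, without advancing time (a new reading comes with each control period).
- env.grab_frame(name): name is "scene" or "top" or "wrist"; returns a dict with "frame" (400x640x3 uint8, red, green, blue), "intrinsics" (3x3 intrinsics, pixels), "extrinsics" (4x4, takes a point from camera to world coordinates). Camera axes: x right, y down, z forward; pixel columns grow to the right and rows downward; lengths in mm; the calibration is good to about 2 mm. A picture is of the moment at which its call begins. There is no depth.
- env.job_done(): hands the job in, once; it reports no verdict.
Trained networks look in the newest picture that a camera, given by its name, has taken for a name from the list of things; names that differ only in an ending like _2 or _b are one class to them, and where a whole thing is asked for, a point or a joint stands for the part that bears it (a point fixed in the world has none). Each returns a list of dicts, best first, with "confidence" (0 to 1); they miss things now and then, are a little off and sometimes report something else, mostly with a low value. They report only what shows in the picture. A call takes as long as a camera call. They do not tell look-alikes from the thing itself.
- env.trace(camera, thing): "pixels" (400x640 bool, what is visible of it) and "uv" ([column, row] in pixels, amid what is visible of it).
- env.pinpoint(camera, thing): "uv" ([column, row] in pixels: a listed point, or the origin of a listed thing).
The state is a dict: "time_s": time; "qpos": joint angles; "qvel": joint speeds; "effort": joint torques, N m; "ee_pos": TCP position; "ee_rot": TCP orientation; "force": force on the tool from outside, world axes, zero at the start; "torque": the same for the moment, N m; "gripper_width": finger opening in mm.
Only numpy, scipy, OpenCV 4.12 (cv2) and the standard library are available. Lean on these libraries where they do the work, as an engineer would, in place of code of your own. Each camera call takes 0.05 s, during which the arm holds its last target. There are 200 camera calls.

## Working session

There is one attempt and no reset: what is moved stays moved. The work goes in short steps, Python scripts to look and compute and a shell command to move; the robot and the scene stay as the last step left them, time stands still between calls to the robot, and variables do not carry over. Pictures are saved under pics/ and viewed, about 8 in all and at most 12, crops included, and the job is handed in when it is done.

```bash
ls; mkdir -p pics; cat > h.py <<'E'
import numpy as np, cv2
from workcell import env
def ray(f,uv):
    K=np.array(f["intrinsics"]);T=np.array(f["extrinsics"])
    d=T[:3,:3]@np.linalg.solve(K,[uv[0],uv[1],1.]);return T[:3,3],d/np.linalg.norm(d)
def onz(f,uv,z):
    o,d=ray(f,uv);return o+d*(z-o[2])/d[2]
def proj(f,p):
    K=np.array(f["intrinsics"]);T=np.array(f["extrinsics"])
    c=T[:3,:3].T@(np.array(p,float)-T[:3,3]);q=K@c;return q[:2]/q[2]
def tri(a,ua,b,ub):
    (o1,d1),(o2,d2)=ray(a,ua),ray(b,ub)
    s=np.linalg.lstsq(np.c_[d1,-d2],o2-o1,rcond=None)[0]
    p,q=o1+s[0]*d1,o2+s[1]*d2;return (p+q)/2,np.linalg.norm(p-q)
def save(f,n,crop=None,sc=1):
    im=f["frame"][...,::-1]
    if crop: im=im[crop[1]:crop[3],crop[0]:crop[2]]
    cv2.imwrite("pics/"+n,cv2.resize(im,None,fx=sc,fy=sc,interpolation=cv2.INTER_CUBIC))
E
python3 - <<'E'
from h import *
np.set_printoptions(precision=1,suppress=True)
print(env.state())
fs={}
for c in("scene","top"):
    f=env.grab_frame(c);fs[c]=f;save(f,c+"0.png")
    print(c,np.array(f["extrinsics"])[:3,3],np.array(f["extrinsics"])[:3,2])
    for t in("crank","hub_top","crank_grip","mill","collar","spindle_tip","drawer_knob"):
        print(t,[(round(r["confidence"],2),np.round(r["uv"],1).tolist()) for r in env.pinpoint(c,t)])
E
```

```text
pics
{'time_s': 0.0, 'qpos': array([67.1, 18.4, 89.7,  0. , 72. , -1.1]), 'qvel': array([ 0.1, -0.1,  0. , -0.1, -0. , -0. ]), 'effort': array([ -0. , -41.2, -23.2,   0.1,   0. ,  -0. ]), 'ee_pos': array([212.6, 534.1, 403.9]), 'ee_rot': array([-179.9,   -0. ,  158.3]), 'force': array([-0.7,  0.3, -0.6]), 'torque': array([-0., -0.,  0.]), 'gripper_width': 91.0134081911067}
scene [1519.9 -479.1  971.6] [-0.7  0.3 -0.6]
crank [(0.79, [255.0, 202.8]), (0.68, [199.8, 290.1]), (0.65, [258.3, 245.5])]
hub_top [(0.96, [260.6, 235.2]), (0.63, [198.0, 280.8]), (0.54, [255.6, 193.6])]
crank_grip [(0.67, [205.5, 317.3]), (0.62, [280.6, 220.2]), (0.52, [240.2, 185.5])]
mill [(0.55, [383.5, 220.2])]
collar [(0.82, [388.9, 189.4])]
spindle_tip [(0.71, [388.6, 183.0])]
drawer_knob []
top [ 478.9  -21.8 1373.8] [ 0.1 -0.  -1. ]
crank [(0.71, [365.4, 256.9]), (0.67, [448.4, 167.0]), (0.63, [380.4, 195.5])]
hub_top [(0.72, [382.2, 192.3]), (0.54, [446.2, 160.3]), (0.53, [364.4, 261.9])]
crank_grip [(0.94, [449.5, 138.8]), (0.83, [366.3, 291.1]), (0.76, [358.0, 210.2])]
mill [(0.74, [253.0, 180.3])]
collar [(0.77, [247.6, 179.0])]
spindle_tip [(0.74, [246.5, 173.7])]
drawer_knob [(0.95, [262.5, 204.4]), (0.42, [242.3, 176.0])]
```

View pics/scene0.png

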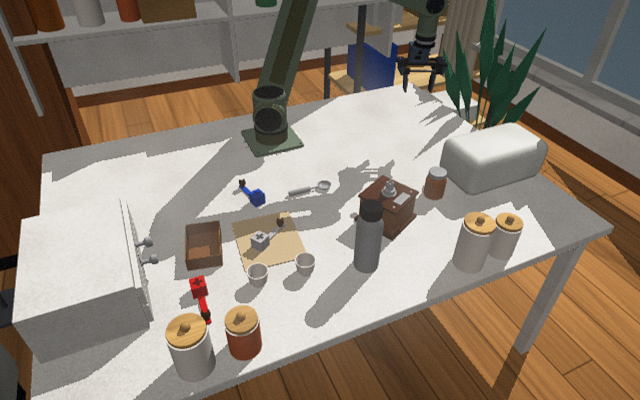

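View pics/top0.png

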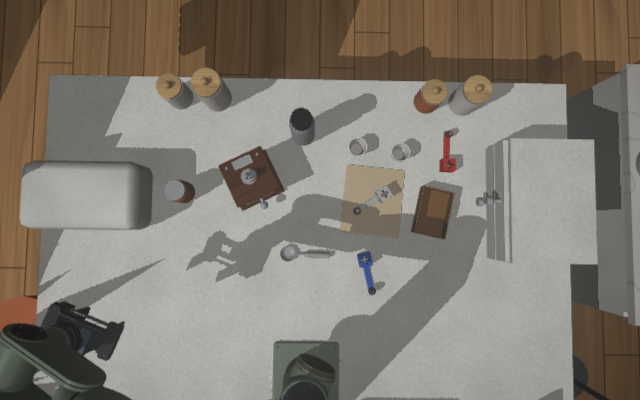

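Both pictures show three crank-like things. The aluminium one on the beige mat has its hub at top (382,193) / scene (260,237) and its grip at top (357,210). The red one is at top (447,165) and the blue one at top (365,258). I choose the aluminium one. The mill is at top (250,178), with its knob at (263,204).

```bash
python3 - <<'E'
from h import *
np.set_printoptions(precision=1,suppress=True)
t=env.grab_frame("top");s=env.grab_frame("scene")
save(t,"crop1.png",(225,130,425,250),4)
P=lambda n,ut,us,z:print(n,"tri",tri(t,ut,s,us) if us else "", "top@z",onz(t,ut,z),"scene@z",onz(s,us,z) if us else "")
P("hub",[382.2,192.3],[260.6,235.2],44)
P("grip",[358,210.2],[280.6,220.2],24)
P("collar",[247.6,179],[388.9,189.4],125)
P("tip",[246.5,173.7],[388.6,183],159)
P("mill",[253,180.3],[383.5,220.2],0)
P("knob",[262.5,204.4],None,50)
for th in("flask","cup_a","jar","tin"):
  for r in env.pinpoint("top",th): print(th,round(r["confidence"],2),onz(t,r["uv"],0))
E
```

```text
hub tri (array([ 574.6, -233.8,   47.5]), np.float64(4.073781752259154)) top@z [ 575.5 -232.5   44. ] scene@z [ 570.  -234.8   44. ]
grip tri (array([ 519.6, -155.6,   34.3]), np.float64(4.8829793009977065)) top@z [ 519. -159.   24.] scene@z [ 509.8 -149.9   24. ]
collar tri (array([605.2, 179.6, 113.1]), np.float64(3.2477500749364823)) top@z [603.2 176.2 125. ] scene@z [618.3 172.1 125. ]
tip tri (array([614.9, 173.6, 147.5]), np.float64(5.751378560164629)) top@z [615.  174.3 159. ] scene@z [626.8 161.6 159. ]
mill tri (array([611. , 176.8, -10.5]), np.float64(7.377051885425242)) top@z [611.7 178.6   0. ] scene@z [619.7 166.2  -0. ]
knob tri  top@z [532.3 140.2  50. ] scene@z 
flask 0.67 [772.3  22.8   0. ]
cup_a 0.77 [ 718.2 -158.     0. ]
cup_a 0.63 [ 700.9 -288.6    0. ]
jar 0.74 [561.2 396.2   0. ]
jar 0.68 [ 521.3 -156.9    0. ]
tin 0.94 [ 519.8 -385.9    0. ]
```

View pics/crop1.png

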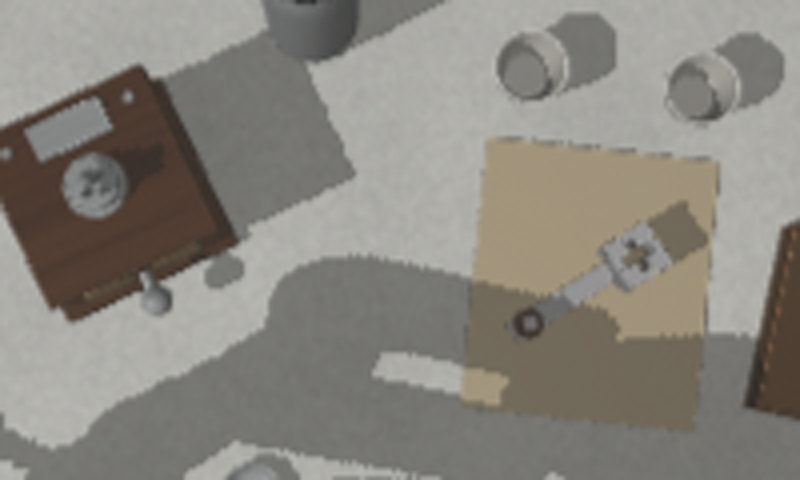

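The crop shows the aluminium square hub with its cross bore at crop (637,255) and the grip at (528,322), so the choice holds. The mill's tip is at (95,185) and its knob at (155,298). The crank yaw is about 127° and the knob direction about 205°. Next: turn the tool to yaw 127 and travel above the crank.

```bash
python3 -m handwheel '[{"gripper":100,"travel":[0,0,0],"twist":0.11},{"gripper":100,"travel":[0,0,0],"twist":0.11},{"gripper":100,"travel":[0,0,0],"twist":0.11},{"gripper":100,"travel":[0,0,0],"twist":0.11},{"gripper":100,"travel":[0,0,0],"twist":0.11}]'
python3 -m handwheel '[{"gripper":100,"travel":[-0.034,-0.007,0],"twist":0},{"gripper":100,"travel":[-0.034,-0.007,0],"twist":0},{"gripper":100,"travel":[-0.034,-0.007,0],"twist":0},{"gripper":100,"travel":[-0.034,-0.007,0],"twist":0},{"gripper":100,"travel":[-0.034,-0.007,0],"twist":0}]'
```

```text
time_s: 1.52
ee_pos: [212.7, 534.2, 404.8]
ee_rot: [180.0, -0.0, 126.5]
force: [-1.2, -0.3, -0.1]
gripper_width: 91.1
time_s: 1.93
ee_pos: [286.7, 375.7, 404.8]
ee_rot: [180.0, 0.0, 126.8]
force: [0.8, 0.3, 0.1]
gripper_width: 91.2
```

```bash
for i in 1 2 3; do python3 -m handwheel '[{"gripper":100,"travel":[-0.034,-0.007,0.004],"twist":0},{"gripper":100,"travel":[-0.034,-0.007,0.004],"twist":0},{"gripper":100,"travel":[-0.034,-0.007,0.004],"twist":0},{"gripper":100,"travel":[-0.034,-0.007,0.004],"twist":0},{"gripper":100,"travel":[-0.034,-0.007,0.004],"twist":0}]' | head -3; done
python3 -m handwheel '[{"gripper":100,"travel":[-0.034,-0.007,0],"twist":0},{"gripper":100,"travel":[-0.034,-0.007,0],"twist":0},{"gripper":100,"travel":[-0.02,-0.003,0],"twist":0},{"gripper":100,"travel":[0,0,0],"twist":0},{"gripper":100,"travel":[0,0,0],"twist":0}]'
python3 - <<'E'
from h import *
np.set_printoptions(precision=1,suppress=True)
w=env.grab_frame("wrist");save(w,"w1.png")
s=env.state();print(s["ee_pos"],s["ee_rot"])
for n,z in(("hub_top",44),("crank_grip",24),("crank",4)):
    for r in env.pinpoint("wrist",n): print(n,round(r["confidence"],2),np.array(r["uv"]),onz(w,r["uv"],z))
print(np.array(w["extrinsics"]))
E
```

```text
time_s: 2.35
ee_pos: [360.4, 218.4, 384.8]
ee_rot: [179.9, 0.0, 126.8]
time_s: 2.77
ee_pos: [434.3, 61.2, 364.9]
ee_rot: [179.9, 0.0, 126.8]
time_s: 3.18
ee_pos: [508.1, -96.0, 344.7]
ee_rot: [180.0, 0.0, 126.8]
time_s: 3.6
ee_pos: [546.9, -175.7, 344.3]
ee_rot: [-180.0, -0.1, 126.7]
force: [-0.7, 0.9, -0.1]
gripper_width: 91.5
[ 546.5 -174.8  344.4] [-180.    -0.1  126.7]
hub_top 0.94 [295.4 263.9] [ 569.6 -238.1   44. ]
hub_top 0.86 [127.3  65.7] [ 365.1 -177.4   44. ]
crank_grip 0.85 [19.7 19.8] [ 270.3 -202.9   24. ]
crank_grip 0.6 [304.1 156.1] [ 518.5 -155.4   24. ]
crank 0.95 [148.6  71.9] [ 364.  -180.3    4. ]
crank 0.82 [299.7 246.3] [ 571.7 -237.3    4. ]
[[   0.8    0.6    0.2  497.4]
 [   0.6   -0.8   -0.2 -109.4]
 [  -0.     0.3   -1.   325.3]
 [   0.     0.     0.     1. ]]
```

View pics/w1.png

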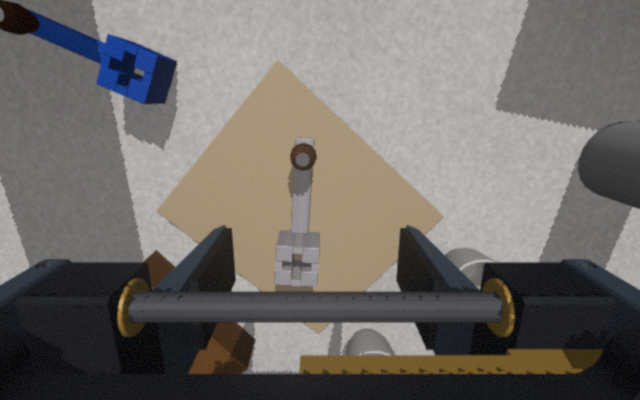

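The wrist view shows the aluminium hub at (297,264) and its grip at (303,156), between the open fingers and clear of the cups. The hub is at about (571,-237) with yaw about 123°. Next: align, descend and grip.

```bash

python3 -m handwheel '[{"gripper":100,"travel":[0,0,0],"twist":0.065},{"gripper":100,"travel":[-0.022,-0.0045,0.02],"twist":0},{"gripper":100,"travel":[-0.022,-0.0045,0.02],"twist":0},{"gripper":100,"travel":[-0.0214,-0.0043,0.02],"twist":0},{"gripper":100,"travel":[0,0,0.02],"twist":0}]'
python3 -m handwheel '[{"gripper":100,"travel":[0,0,0.02],"twist":0},{"gripper":100,"travel":[0,0,0],"twist":0},{"gripper":100,"travel":[0,0,0],"twist":0}]'
python3 - <<'E'
from h import *
np.set_printoptions(precision=1,suppress=True)
w=env.grab_frame("wrist");save(w,"w2.png")
s=env.state();print(s["ee_pos"],s["ee_rot"])
for n,z in(("hub_top",44),("crank_grip",24),("crank",4)):
    for r in env.pinpoint("wrist",n): print(n,round(r["confidence"],2),np.array(r["uv"]),onz(w,r["uv"],z))
E
```

```text
time_s: 4.22
ee_pos: [572.5, -238.7, 264.5]
ee_rot: [179.9, 0.2, 123.0]
force: [0.5, -0.4, -0.9]
gripper_width: 91.8
time_s: 4.47
ee_pos: [571.0, -236.0, 244.3]
ee_rot: [-179.9, -0.1, 123.1]
force: [0.5, -1.3, 0.6]
gripper_width: 91.6
[ 571.5 -236.2  245.6] [180.    0.  123.1]
hub_top 0.8 [313.  251.3] [ 571.1 -239.7   44. ]
hub_top 0.45 [313.5  71.8] [ 517.4 -156.5   44. ]
crank_grip 0.6 [312.5  70.2] [ 515.6 -155.    24. ]
crank 0.87 [312.6 226.9] [ 570.6 -240.2    4. ]
```

View pics/w2.png

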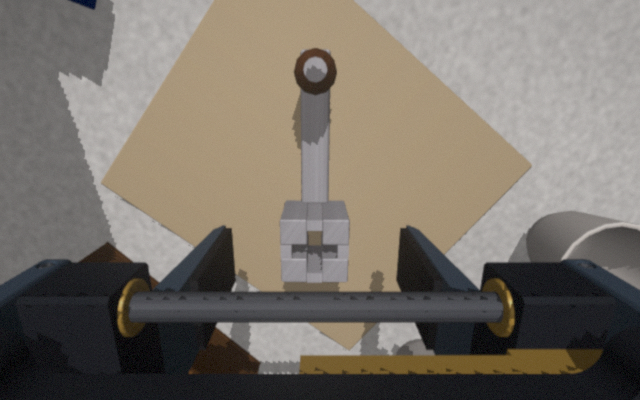

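The close view shows the crank square between the jaws, with the bore at (315,250) and the arm straight up the image. Lower by 44 mm, shift -3 mm in x, and close.

```bash

python3 -m handwheel '[{"gripper":100,"travel":[-0.003,-0.002,0.014],"twist":0},{"gripper":100,"travel":[0,0,0.015],"twist":0},{"gripper":100,"travel":[0,0,0.014],"twist":0},{"gripper":100,"travel":[0,0,0],"twist":0},{"gripper":20,"travel":[0,0,0],"twist":0}]' 40
python3 -m handwheel '[{"gripper":20,"travel":[0,0,0],"twist":0},{"gripper":20,"travel":[0,0,0],"twist":0},{"gripper":20,"travel":[0,0,0],"twist":0},{"gripper":20,"travel":[0,0,0],"twist":0},{"gripper":20,"travel":[0,0,0],"twist":0}]' 40
python3 -m handwheel '[{"gripper":20,"travel":[0,0,0],"twist":0},{"gripper":20,"travel":[0,0,0],"twist":0},{"gripper":20,"travel":[0,0,0],"twist":0}]' 40
```

```text
time_s: 5.08
ee_pos: [571.4, -240.4, 202.3]
ee_rot: [180.0, 0.0, 123.1]
force: [0.1, -1.5, -0.1]
gripper_width: 87.2
time_s: 5.5
ee_pos: [571.4, -240.6, 202.2]
ee_rot: [180.0, 0.0, 123.1]
force: [-0.4, 0.2, 0.2]
gripper_width: 54.3
time_s: 5.75
ee_pos: [571.4, -240.5, 201.8]
ee_rot: [180.0, 0.0, 123.1]
force: [0.5, 0.6, 0.4]
gripper_width: 39.9
```

Gripped, with the width at 39.9 mm matching the hub. Lift, then go beside the mill.

```bash

python3 -m handwheel '[{"gripper":20,"travel":[0,0,-0.01],"twist":0},{"gripper":20,"travel":[0,0,-0.03],"twist":0},{"gripper":20,"travel":[0,0,-0.036],"twist":0},{"gripper":20,"travel":[0,0,-0.036],"twist":0},{"gripper":20,"travel":[0,0,-0.036],"twist":0}]'
python3 -m handwheel '[{"gripper":20,"travel":[0,0,-0.036],"twist":0},{"gripper":20,"travel":[0,0,-0.026],"twist":0},{"gripper":20,"travel":[0.03,0.019,0],"twist":0},{"gripper":20,"travel":[0.03,0.019,0],"twist":0},{"gripper":20,"travel":[0.03,0.019,0],"twist":0}]'
python3 -m handwheel '[{"gripper":20,"travel":[0.03,0.019,0],"twist":0},{"gripper":20,"travel":[0.03,0.019,0],"twist":0},{"gripper":20,"travel":[0.03,0.019,0],"twist":0},{"gripper":20,"travel":[0.03,0.019,0],"twist":0},{"gripper":20,"travel":[0.03,0.019,0],"twist":0}]'
python3 -m handwheel '[{"gripper":20,"travel":[0.03,0.019,0],"twist":0},{"gripper":20,"travel":[0.03,0.019,0],"twist":0},{"gripper":20,"travel":[0,0,0],"twist":0},{"gripper":20,"travel":[0,0,0],"twist":0}]'
python3 - <<'E'
from h import *
np.set_printoptions(precision=1,suppress=True)
w=env.grab_frame("wrist");save(w,"w3.png")
s=env.state();print(s["ee_pos"],s["ee_rot"],s["force"],s["gripper_width"])
for n,z in(("hub_top",s["ee_pos"][2]-158),("spindle_tip",159),("collar",125),("mill",0),("drawer_knob",50)):
    for r in env.pinpoint("wrist",n): print(n,round(r["confidence"],2),np.array(r["uv"]),onz(w,r["uv"],z))
E
```

```text
time_s: 6.17
ee_pos: [570.8, -240.4, 351.4]
ee_rot: [-180.0, -0.1, 123.1]
force: [0.0, 0.2, -2.8]
gripper_width: 39.8
time_s: 6.58
ee_pos: [569.2, -133.3, 412.6]
ee_rot: [180.0, 0.0, 123.0]
force: [0.5, 0.2, -1.6]
gripper_width: 39.8
time_s: 7.0
ee_pos: [567.0, 45.1, 412.1]
ee_rot: [-180.0, -0.0, 123.1]
force: [-0.1, 0.1, -2.2]
gripper_width: 39.7
time_s: 7.33
ee_pos: [566.4, 116.1, 411.8]
ee_rot: [-180.0, 0.0, 123.3]
force: [-0.2, -1.2, -2.5]
gripper_width: 39.6
[566.5 114.9 411.8] [-179.9    0.   123.2] [ 0.1  0.2 -1.3] 39.70350820699747
hub_top 0.6 [316.3 281.8] [565.8 116.9 253.8]
spindle_tip 0.91 [417.3 183.2] [613.1 176.3 159. ]
collar 0.6 [406. 175.] [614.6 175.4 125. ]
mill 0.56 [377.1 152. ] [613.4 174.    0. ]
drawer_knob 0.83 [297.6 143.5] [529.3 138.3  50. ]
```

View pics/w3.png

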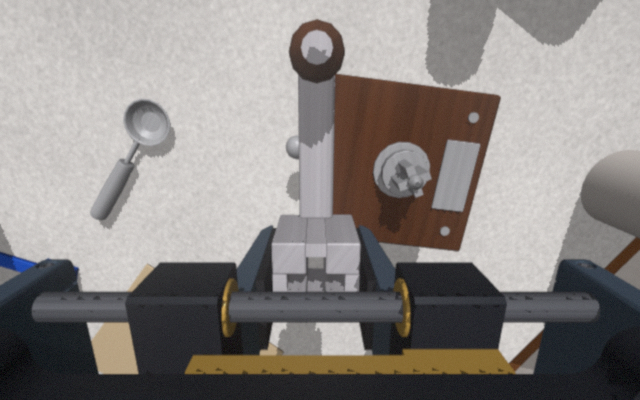

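The wrist view shows the spindle tip near (416,182), the collar near (403,173), the knob at (296,146) and the crank hanging straight in the jaws. The mill axis is at about (614,175.5). A crop of the spindle should show its spline angle.

```bash

python3 - <<'E'
from h import *
np.set_printoptions(precision=1,suppress=True)
w=env.grab_frame("wrist")
im=w["frame"][...,::-1].copy();k=8;x0,y0=365,135
c=cv2.resize(im[y0:y0+72,x0:x0+80],None,fx=k,fy=k,interpolation=cv2.INTER_CUBIC)
# model circle of collar top and axis directions every 15 deg at shaft top z=151
C=np.array([613.7,175.5])
def P(x,y,z):return tuple(int(v) for v in ((proj(w,[x,y,z])-[x0,y0]+.5)*k))
for a in range(0,360,5):
    t=np.radians(a);cv2.circle(c,P(C[0]+19*np.cos(t),C[1]+19*np.sin(t),125),1,(0,255,0),-1)
for a in range(0,360,15):
    t=np.radians(a);cv2.circle(c,P(C[0]+12*np.cos(t),C[1]+12*np.sin(t),151),2,(0,0,255) if a%90 else (255,0,0),-1)
cv2.circle(c,P(*C,159),3,(0,255,255),-1)
cv2.imwrite("pics/sp.png",c)
E
```

```text
(no output)
```

View pics/sp.png

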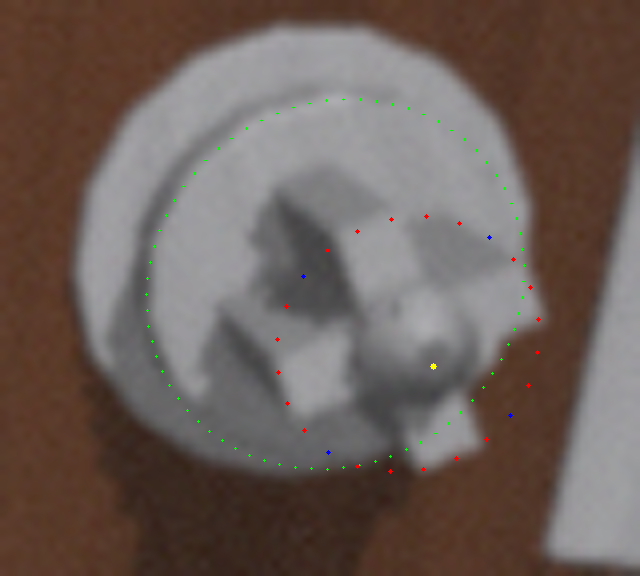

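The crop agrees with the model: the collar ring is within 1 mm and the shaft centre is at about (415,343). The splines' ends at (540,310), (450,455), (300,385) and (370,225) give about 51° mod 90. So I start the feel at crank yaw 141, over axis (614.2,175.8), with the hub about 1.5 mm ahead along tool x.

```bash

python3 -m handwheel '[{"gripper":20,"travel":[0,0,0],"twist":-0.105},{"gripper":20,"travel":[0,0,0],"twist":-0.105},{"gripper":20,"travel":[0,0,0],"twist":-0.105},{"gripper":20,"travel":[0,0.03,0],"twist":0},{"gripper":20,"travel":[0,0.03,0],"twist":0}]' 50
python3 -m handwheel '[{"gripper":20,"travel":[0,0.017,0.01],"twist":0},{"gripper":20,"travel":[0,0,0.02],"twist":0},{"gripper":20,"travel":[0,0,0.018],"twist":0},{"gripper":20,"travel":[0,0,0],"twist":0},{"gripper":20,"travel":[0,0,0],"twist":0}]'
python3 - <<'E'
from h import *
np.set_printoptions(precision=1,suppress=True)
s=env.state();print(s["ee_pos"],s["ee_rot"],s["force"],s["gripper_width"])
a=env.grab_frame("scene");save(a,"s2.png",(340,140,440,215),8)
E
```

```text
time_s: 8.1
ee_pos: [604.6, 160.0, 412.4]
ee_rot: [180.0, 0.0, 140.9]
force: [0.9, 1.2, -2.9]
gripper_width: 40.1
time_s: 8.52
ee_pos: [615.2, 173.9, 362.9]
ee_rot: [-179.9, -0.1, 141.1]
force: [0.1, -0.6, -1.4]
gripper_width: 40.0
[615.2 173.9 362.9] [-179.9   -0.1  141.1] [ 0.1 -0.6 -1.4] 39.97090598217656
```

View pics/s2.png

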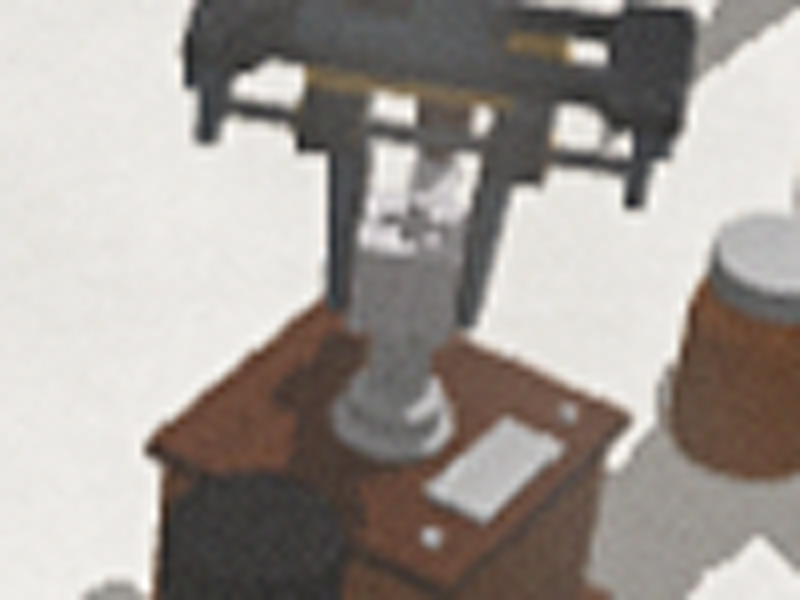

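The scene crop shows the hub centred over the shaft (hub about 408, shaft about 405 crop columns). Descend slowly and watch the force.

```bash

python3 -m handwheel '[{"gripper":20,"travel":[0.0005,0.0006,0.004],"twist":0},{"gripper":20,"travel":[0,0,0.004],"twist":0},{"gripper":20,"travel":[0,0,0.003],"twist":0},{"gripper":20,"travel":[0,0,0],"twist":0}]'
for i in 1 2 ; do python3 -m handwheel '[{"gripper":20,"travel":[0,0,0.001],"twist":0},{"gripper":20,"travel":[0,0,0.001],"twist":0},{"gripper":20,"travel":[0,0,0],"twist":0}]' | grep -E "pos|force"; done
```

```text
time_s: 8.9
ee_pos: [615.0, 175.1, 352.4]
ee_rot: [-180.0, -0.0, 141.1]
force: [-1.0, -0.0, -2.3]
gripper_width: 40.0
ee_pos: [615.1, 175.3, 350.7]
force: [0.3, -0.0, -1.5]
ee_pos: [615.1, 175.3, 348.5]
force: [1.0, -0.2, -2.5]
```

```bash

for i in 1 2 ; do python3 -m handwheel '[{"gripper":20,"travel":[0,0,0.001],"twist":0},{"gripper":20,"travel":[0,0,0.001],"twist":0},{"gripper":20,"travel":[0,0,0],"twist":0}]' | grep -E "pos|rot|force"; done
```

```text
ee_pos: [615.1, 175.4, 346.5]
ee_rot: [180.0, -0.0, 141.1]
force: [-1.5, 0.4, -2.4]
ee_pos: [615.1, 175.4, 344.5]
ee_rot: [-180.0, -0.0, 141.1]
force: [-0.8, 1.6, -1.2]
```

It passed the unmatched stop without force, so the splines have engaged. Continue, checking force.

```bash

for i in 1 2 3; do python3 -m handwheel '[{"gripper":20,"travel":[0,0,0.002],"twist":0},{"gripper":20,"travel":[0,0,0.002],"twist":0},{"gripper":20,"travel":[0,0,0],"twist":0}]' | grep -E "pos|force"; done
```

```text
ee_pos: [615.1, 175.3, 340.3]
force: [-0.8, 1.0, -1.6]
ee_pos: [615.1, 175.4, 336.3]
force: [-1.8, 2.0, -1.8]
ee_pos: [615.1, 175.4, 332.3]
force: [-2.2, 2.6, -0.1]
```

```bash

for i in 1 2; do python3 -m handwheel '[{"gripper":20,"travel":[0,0,0.0015],"twist":0},{"gripper":20,"travel":[0,0,0.0015],"twist":0},{"gripper":20,"travel":[0,0,0],"twist":0}]' | grep -E "pos|force"; done
```

```text
ee_pos: [615.1, 175.4, 329.5]
force: [-2.4, 3.3, -0.6]
ee_pos: [615.1, 175.3, 326.5]
force: [-2.7, 3.3, 0.9]
```

A small side force points along tool +x, so I ease 1 mm that way and feel for the collar.

```bash

python3 -m handwheel '[{"gripper":20,"travel":[0.001,0,0.001],"twist":0},{"gripper":20,"travel":[0,0,0.001],"twist":0},{"gripper":20,"travel":[0,0,0],"twist":0}]' | grep -E "pos|force"
for i in 1 2; do python3 -m handwheel '[{"gripper":20,"travel":[0,0,0.0008],"twist":0},{"gripper":20,"travel":[0,0,0],"twist":0}]' | grep -E "pos|force"; done
```

```text
ee_pos: [614.6, 175.6, 324.4]
force: [-1.3, 0.9, -1.2]
ee_pos: [614.6, 175.6, 323.7]
force: [-0.8, 0.3, -2.2]
ee_pos: [614.6, 175.7, 322.9]
force: [-0.9, -0.1, -2.8]
```

```bash

for i in 1 2 3; do python3 -m handwheel '[{"gripper":20,"travel":[0,0,0.0008],"twist":0},{"gripper":20,"travel":[0,0,0],"twist":0},{"gripper":20,"travel":[0,0,0],"twist":0}]' | grep -E "pos|force"; done
```

```text
ee_pos: [614.5, 175.8, 322.4]
force: [-0.4, -0.9, -2.2]
ee_pos: [614.5, 175.8, 321.9]
force: [0.2, 0.5, -0.8]
ee_pos: [614.5, 175.8, 321.1]
force: [-0.4, -0.7, 1.6]
```

The hub meets the collar at TCP z of about 322.3 and now presses about 4 N (1.3 mm). Now turn to yaw 204 in stages.

```bash

for i in 1 2; do python3 -m handwheel '[{"gripper":20,"travel":[0,0,0],"twist":-0.06},{"gripper":20,"travel":[0,0,0],"twist":-0.06},{"gripper":20,"travel":[0,0,0],"twist":-0.06},{"gripper":20,"travel":[0,0,0],"twist":0}]' | grep -E "pos|rot|force"; python3 -c "
from h import env;print(env.state()['torque'])"; done
```

```text
ee_pos: [614.5, 176.1, 321.1]
ee_rot: [179.9, 0.0, 151.5]
force: [0.6, -0.1, 0.5]
[-0.00219189 -0.00787011  0.01251772]
ee_pos: [614.4, 176.1, 321.0]
ee_rot: [179.9, 0.0, 161.7]
force: [-0.5, -0.0, 1.2]
[ 0.05428134 -0.01051316 -0.03691208]
```

```bash

for i in 1 2 3; do python3 -m handwheel '[{"gripper":20,"travel":[0,0,0],"twist":-0.06},{"gripper":20,"travel":[0,0,0],"twist":-0.06},{"gripper":20,"travel":[0,0,0],"twist":-0.06},{"gripper":20,"travel":[0,0,0],"twist":0}]' | grep -E "pos|rot|force"; python3 -c "
from h import env;print(env.state()['torque'])"; done
```

```text
ee_pos: [614.4, 176.2, 321.0]
ee_rot: [179.9, 0.0, 172.0]
force: [0.1, 1.0, 1.9]
[ 0.27086243  0.01321757 -0.02745425]
ee_pos: [614.5, 176.4, 321.0]
ee_rot: [179.9, 0.0, -177.8]
force: [0.4, 3.0, 2.1]
[ 0.45831278 -0.05284064  0.02578988]
ee_pos: [614.4, 176.5, 321.0]
ee_rot: [179.9, 0.1, -167.5]
force: [-0.7, 4.3, 0.4]
[ 0.74300853 -0.01675927 -0.01986574]
```

```bash

python3 -m handwheel '[{"gripper":20,"travel":[0,0.001,0],"twist":-0.06},{"gripper":20,"travel":[0,0,0],"twist":-0.06},{"gripper":20,"travel":[0,0,0],"twist":-0.06},{"gripper":20,"travel":[0,0,0],"twist":-0.02},{"gripper":20,"travel":[0,0,0],"twist":0}]'
python3 - <<'E'
from h import *
np.set_printoptions(precision=2,suppress=True)
s=env.state();print(s["torque"])
w=env.grab_frame("wrist");save(w,"w4.png")
t=env.grab_frame("top")
for n,z in(("hub_top",165),("crank_grip",145),("drawer_knob",50)):
  for c,f in(("wrist",w),("top",t)):
    for r in env.pinpoint(c,n): print(c,n,round(r["confidence"],2),np.array(r["uv"]),onz(f,r["uv"],z))
E
```

```text
time_s: 14.57
ee_pos: [614.3, 177.1, 320.9]
ee_rot: [180.0, 0.1, -156.0]
force: [0.3, 3.0, 1.2]
gripper_width: 39.5
[ 0.55 -0.03 -0.13]
wrist hub_top 0.71 [316.3 282.4] [612.18 176.   165.  ]
top hub_top 0.76 [448.3 161.1] [ 659.13 -403.1   165.  ]
top hub_top 0.65 [363.2 260.7] [ 372.81 -160.34  165.  ]
wrist crank_grip 0.89 [313.3  52.5] [521.77 134.43 145.  ]
wrist crank_grip 0.34 [314.2 246.4] [604.54 171.48 145.  ]
top crank_grip 0.6 [368.6 292.1] [ 282.41 -178.63  145.  ]
top crank_grip 0.56 [448.1 138.1] [ 729.93 -409.25  145.  ]
top crank_grip 0.5 [258.5 208.5] [516.53 139.8  145.  ]
top drawer_knob 0.69 [263.6 205.6] [528.63 136.73  50.  ]
```

View pics/w4.png

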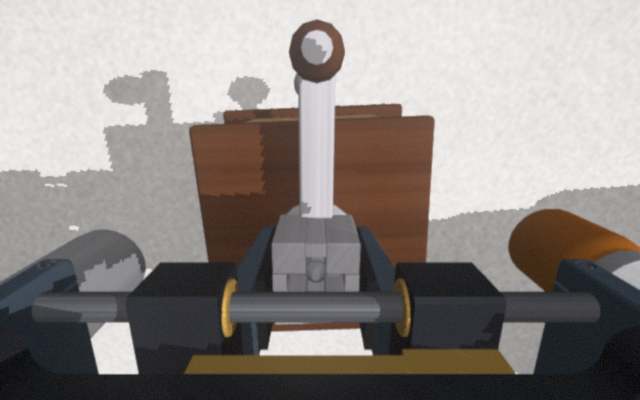

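The wrist view shows the nose inside the bore at (316,272). The arm points over the drawer side and the knob is just left of the arm at (299,85). The plate's front edge, (190,128) to (433,117), suggests a couple more degrees CCW, so I compute that.

```bash

python3 - <<'E'
from h import *
w=env.grab_frame("wrist")
def ang(a,b,z):
    d=onz(w,b,z)-onz(w,a,z);return np.degrees(np.arctan2(d[1],d[0]))%360,np.linalg.norm(d)
g=cv2.cvtColor(w["frame"],cv2.COLOR_RGB2GRAY).astype(float)
def edge(c,r0,r1):
    col=g[r0:r1,c-1:c+2].mean(1);d=np.diff(col);i=int(np.argmin(d));return r0+i+.5
# plate front edge: dark-step search not reliable over shadow; use hue/saturation instead
hsv=cv2.cvtColor(w["frame"],cv2.COLOR_RGB2HSV).astype(float)
print(ang((190,128),(433,117),108),ang((225,112),(400,105),5))
for cols in ((270,295),(338,400)):
    print([(c,int(np.argmax(hsv[90:140,c,1]>90))+90) for c in range(*cols,12)])
m=(hsv[...,1]>70)&(hsv[...,0]<15);m[:100]=0
for c in (200,210,215,410,415,420,425): print(c,np.argmax(m[:,c]))
print("pred knob dir px",[ (a,proj(w,[613.7+92*np.cos(np.radians(a)),176+92*np.sin(np.radians(a)),50]).round(1)) for a in (202,204,206,208)])
E
```

```text
(np.float64(116.6001059692073), np.float64(136.57040771991717)) (np.float64(116.27940717123653), np.float64(148.82266657366588))
[(270, 111), (282, 110), (294, 109)]
[(338, 107), (350, 107), (362, 106), (374, 106), (386, 105), (398, 105)]
200 125
210 125
215 125
410 118
415 117
420 117
425 117
pred knob dir px [(202, array([319.9,  83.8])), (204, array([315.4,  83.7])), (206, array([310.8,  83.7])), (208, array([306.3,  84. ]))]
```

The edges put the knob direction at 206.4°. Turn 2.4° more, relieve the side and spring loads, and open.

```bash

python3 -m handwheel '[{"gripper":20,"travel":[0,0.001,0],"twist":-0.042},{"gripper":20,"travel":[0,0,-0.0008],"twist":0},{"gripper":20,"travel":[0,0,0],"twist":0},{"gripper":20,"travel":[0,0,0],"twist":0}]'
python3 - <<'E'
from h import *
w=env.grab_frame("wrist");g=cv2.cvtColor(w["frame"],cv2.COLOR_RGB2GRAY)
print(env.state()["torque"],[(n,r["uv"]) for n in("hub_top","crank_grip") for r in env.pinpoint("wrist",n)[:1]])
E
```

```text
time_s: 15.35
ee_pos: [614.1, 177.4, 321.5]
ee_rot: [-179.9, 0.0, -153.5]
force: [3.1, 1.3, 0.1]
gripper_width: 39.7
[ 0.16716544 -0.6415713  -0.12996488] [('hub_top', [312.0, 282.0]), ('crank_grip', [316.8, 56.1])]
```

```bash

python3 -m handwheel '[{"gripper":20,"travel":[-0.001,0,0],"twist":0},{"gripper":20,"travel":[0,0,0],"twist":0},{"gripper":20,"travel":[0,0,0],"twist":0}]'
python3 -m handwheel '[{"gripper":55,"travel":[0,0,0],"twist":0},{"gripper":60,"travel":[0,0,0],"twist":0},{"gripper":70,"travel":[0,0,0],"twist":0},{"gripper":80,"travel":[0,0,0],"twist":0},{"gripper":90,"travel":[0,0,0],"twist":0}]'
python3 -m handwheel '[{"gripper":90,"travel":[0,0,0],"twist":0},{"gripper":90,"travel":[0,0,0],"twist":0},{"gripper":90,"travel":[0,0,0],"twist":0},{"gripper":90,"travel":[0,0,0],"twist":0}]'
```

```text
time_s: 15.75
ee_pos: [614.5, 177.7, 321.4]
ee_rot: [-179.9, -0.1, -153.5]
force: [1.5, -3.4, 0.8]
gripper_width: 39.9
time_s: 16.17
ee_pos: [614.4, 178.4, 321.4]
ee_rot: [180.0, -0.0, -153.5]
force: [-0.4, -0.6, 0.0]
gripper_width: 70.4
time_s: 16.5
ee_pos: [614.7, 178.3, 321.5]
ee_rot: [180.0, -0.0, -153.5]
force: [0.3, 0.1, -0.8]
gripper_width: 82.2
```

```bash

python3 -m handwheel '[{"gripper":90,"travel":[0,0,-0.01],"twist":0},{"gripper":90,"travel":[0,0,-0.02],"twist":0},{"gripper":90,"travel":[0,0,-0.03],"twist":0},{"gripper":90,"travel":[0,0,-0.03],"twist":0},{"gripper":90,"travel":[0,0,-0.03],"twist":0}]'
python3 -m handwheel '[{"gripper":90,"travel":[-0.02,0,-0.02],"twist":0},{"gripper":90,"travel":[0,0,0],"twist":0},{"gripper":90,"travel":[0,0,0],"twist":0}]'
python3 - <<'E'
from h import *
np.set_printoptions(precision=1,suppress=True)
w=env.grab_frame("wrist");save(w,"w5.png");t=env.grab_frame("scene");save(t,"s5.png",(340,140,440,240),6)
H={}
for n,z in(("hub_top",165),("crank_grip",145),("crank",125),("drawer_knob",50)):
    for r in env.pinpoint("wrist",n): print(n,round(r["confidence"],2),np.array(r["uv"]),onz(w,r["uv"],z))
for r in env.pinpoint("scene","hub_top"): print("scene hub",np.array(r["uv"]),[proj(t,[614,176.5,z]) for z in(165,191)])
E
```

```text
time_s: 16.92
ee_pos: [614.4, 178.1, 443.7]
ee_rot: [180.0, 0.0, -153.5]
force: [0.8, 0.1, -0.4]
gripper_width: 82.2
time_s: 17.17
ee_pos: [632.7, 187.3, 463.1]
ee_rot: [-180.0, 0.2, -153.4]
force: [-1.7, 0.2, -0.4]
gripper_width: 82.1
hub_top 0.78 [314.2 173.4] [614.  175.8 165. ]
crank_grip 0.63 [317.5  46.3] [522.4 133.1 145. ]
crank 0.62 [312.4 164.4] [614.8 174.1 125. ]
scene hub [197.1 282.4] [array([390.8, 177.9]), array([391.7, 171. ])]
scene hub [255.8 196.8] [array([390.8, 177.9]), array([391.7, 171. ])]
scene hub [392.8 178.3] [array([390.8, 177.9]), array([391.7, 171. ])]
```

View pics/w5.png

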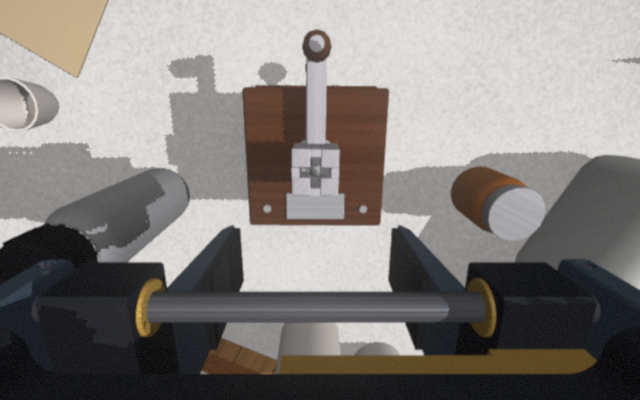

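View pics/s5.png

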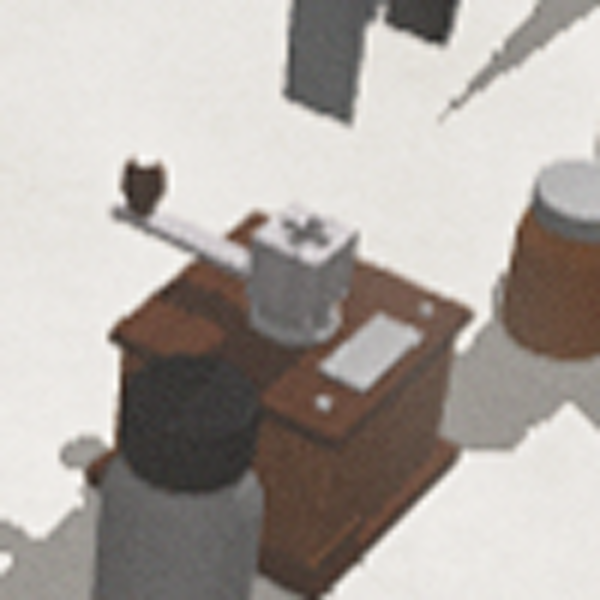

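The wrist view shows the crank centred on the plate, with its hub at (315,172), its arm square to the mill and over the hidden knob, and its grip at (317,44). The scene crop shows the hub sitting on the collar, and the hub pixel (392.8,178.3) matches the fully-home prediction (390.8,177.9). The gripper is clear.

```bash
python3 -c "
from workcell import env
print(env.job_done())"
```

```text
the job is handed in; nothing more can be done
None
```

The aluminium crank is fully home on the mill's spindle, its arm is over the drawer knob, and the job is handed in at about 17 s. I gripped it by the hub and lowered it at yaw 141°, the spline angle I had read from a wrist picture. It slid past the unmatched stop with no axial resistance and met the collar. I pressed with about 4 N, which is roughly 1.3 mm of spindle travel against the 7 mm limit. Then I turned it on the spindle to yaw 206.5°, eased the loads, let go and backed straight up.

**Seating:** in the last scene picture the hub top is at pixel (392.8,178.3). Fully home predicts (390.8,177.9), and unmatched would be about row 171.

**Direction:** the checks disagree slightly. The mill's edges put the knob at 206.4°, and the tool stood at 206.5° at release. The networks' points gave 203.8–205.4° for the knob direction, and 205.0° for the crank after release. By eye the arm is square to the mill. The knob was hidden under the arm, so I could not see it directly.

**Other checks:** side forces while seating and turning stayed under about 5 N. The arm never went near the flask, tin, cups, jar or spoon, but I did not re-measure where they stand.

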